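# Release the ratchet pawl and push the capping press down

## Task

Close the green capping press on the capped jar standing in it, using the fingers only to push: first press the red thumb pad of the ratchet pawl down to its stop so that the pawl swings clear of the teeth and stays there, then push the black round palm knob on the raised arm down to the arm's stop, so that the rubber foot holds the cap on the jar. Never force the arm against the engaged pawl, do not touch the jar or its cap yourself, and leave the label roll, counter, pen and spare cap where they are.

Things in the scene. Friction and masses are not known exactly. Their poses are not given: they have to be found in the camera images.
- press: Green capping press fixed to the worktop; place and yaw vary. Grey base plate 255 x 110 x 12 mm, cheeks 52 mm across. Origin on the worktop straight below the arm's pivot, z up. +x runs along the arm from the pivot to the jar (centre at x = 100 mm) and on to the palm knob; the red thumb pad is on the -x side, pawl pivot at x = -60 mm, 210 mm high. All lies on y = 0; the arm swings in the x-z plane.
- pivot_pin (a point): The arm's pivot (hinge axis along the press's y), 165 mm above the worktop, straight above the press's origin.
- press_arm (a joint): Swing of the arm, rad. 0 = fully raised, 0.72 rad above level; grows as it goes down; 0.72 = level, at its hard stop. Starts at 0.01 to 0.06. A stiff pivot keeps it where it is left; pushing the knob down takes about 3 N, rising to about 7 N near the stop. While the pawl is engaged a tooth meets it at about 0.085 and the arm goes no further.
- palm_top (a point): Centre of the flat top of the black round palm knob (80 mm in diameter, 22 mm thick) at the end of the arm. Lies 205 mm from the pivot along the arm and 12 mm above the arm's centre line: about 309 mm high with the arm fully raised, 177 mm high at the stop. z is the normal of the top (straight up only when the arm is level), x points out along the arm.
- pawl (a joint): Swing of the pawl, a dark steel rocker, rad. 0 = its hook sits among the teeth; grows as the red pad is pressed; hook clear of all teeth above 0.13; 0.40 = hard stop. No spring: it stays where it is left. Pressing takes about 5 N. Starts at 0.
- thumb_pad (a point): Centre of the top of the red thumb pad (40 mm along the press's x, 36 mm across), at press x = -115 mm, 240 mm high with the pawl engaged. Pressing it straight down 24 mm (to 216 mm high, shifting 7 mm to the press's -x) brings the pawl to its stop.
- foot: Black rubber foot, 40 mm in diameter, hanging under the arm 100 mm from the pivot. It slides up on a soft spring (0.8 N/mm); with the arm at its stop it is pushed in by 6 to 7 mm and presses on the cap with 5 to 7 N. Origin: centre of its underside.
- jar: Glass jar of paste, 70 mm in diameter, 112 mm high, loose, standing in the press's collar on the base plate. Origin: centre of its underside, z up.
- cap: Gold cap, 64 mm in diameter, 10 mm high, lying loose on the jar's rim, its top 134 mm above the worktop. Origin: centre of its underside.
- roll: White label roll, 66 mm in diameter, 39 mm high, standing by the press; bystander. Origin: centre of its underside.
- tally: White tally counter, 44 x 51 x 30 mm; bystander. Origin: centre of its underside.
- pen: White marker pen with a green end, 122 x 14 x 15 mm, lying flat; bystander. Origin: centre of its underside.
- spare_cap: Gold jar cap, 64 mm in diameter, 10 mm high, lying on the worktop; bystander. Origin: centre of its underside.
There are look-alikes about, which are no part of the job. Leave any pink or turquoise look-alike of the cap alone. What is shaped like the jar but yellow is not meant.

How it is judged:
By the outcome, as a careful person would: the job done as asked, in the order asked, and still so for the second after the job is handed in, with the robot touching nothing.
It also fails if it takes over 38 s, if anything falls off the work surface, if the arm or the gripper's body presses on something with over 40 N, if the wrist force passes 120 N, or if a joint passes its speed limit or range.

## Robot

A 7-joint arm with a two-finger parallel gripper is mounted at the origin on a cart in front of the work surface, level with it; the furniture and walls round the work are solid. World frame = base frame: x ahead of the robot, y to its left, z up, the work surface at z = 0. Lengths are in m, angles in degrees, forces in N, time in s.
With the tool pointing down it reaches from about 0.425 to 0.875 m from the base axis. Payload 4.7 kg.
Tool frame: the origin (TCP) lies midway between the tips of the shut fingers; the grasp point (between the pads) lies 19 mm behind it; z points along the fingers, y is the direction in which the jaws open and shut (so a half turn about z gives the same grasp; the last joint's range is limited). The gripper opens to 87 mm and grips with 3 to 60 N. Pads are 19 mm wide; open, the fingers measure 117 mm over their backs; the gripper's body (75 mm by 190 mm) begins 51 mm behind the grasp point.
Start: joints at [-75.166, 18.392, -4.016, 83.108, 1.295, 78.541, -3.26], TCP at [0.158, 0.631, 0.223] pointing down, gripper open.
Joint ranges: [-163.93, 163.93], [-17.29, 119.83], [-79.2, 71.16], [3.27, 140.29], [-89.18, 269.18], [5.43, 117.66], [-154.24, 154.24]. Speed limits (degrees/s): [147.25, 147.25, 180, 180, 180, 180, 180].

## Interface

Orientations are given as [roll, pitch, yaw] about the fixed x, y, z axes, in that order (R = Rz(yaw) Ry(pitch) Rx(roll)).
In Python, from cell import env gives the robot as it stands. The module is installed in compiled form; this text tells all that it offers.
- The arm moves only by the tool servo_tool, never from a script. Its argument "plan" is a list of rows, each a list of 3 entries, a list of its own where there are three numbers: the opening, from 0 (shut) to 1 (fully open), then the shift along the tool's x, y, z in cm, then the turn, a rotation vector about the tool's x, y, z in degrees. A call has 1 to 20 rows; each row shifts and turns the pose as measured when the row begins, along the tool's axes as they then stand; what a row does not reach is not made up. A row lasts 1/12 s, in which the tool goes at most 41.7 mm and 7.16 degrees, less where a joint would pass 70% of its speed; a pose out of reach is approached as far as the arm can. A call is refused whole if a number of a shift passes 4.17 or a number of a turn 7.16, either way. A call with a gripper value outside its range is refused whole. The fingers move at their own pace and stop on an object; "force" is the grip in N (left out, the last holds). Time passes only in rows, so rows that do not move let the fingers close. It gives the time, the measured TCP pose, the force and the opening at its end, in the units of the state.
- env.get_obs(): the state, without advancing time (a new reading comes with each control period).
- env.read_camera(name): name is "scene" or "side" or "wrist"; returns a dict with "image" (400x640x3 uint8, blue, green, red), "fx", "fy", "cx", "cy" (pixels), "rvec" (rotation vector, rad) and "tvec" (3), from world to camera coordinates, as OpenCV has them; the wrist camera has in their place "T_tool_cam" (4x4, takes a point from camera to tool coordinates, whose origin is the TCP and whose axes are the flange's). Camera axes: x right, y down, z forward; pixel columns grow to the right and rows downward; lengths in m; the calibration is good to about 2 mm. A picture is of the moment at which its call begins: read the wrist's pose just before it. There is no depth.
- env.sign_off(): hands the job in, once; it reports no verdict.
The state is a dict: "time_s": time; "qpos": joint angles; "joint_velocities": joint speeds; "effort": joint torques, N m; "tool_pos": TCP position; "tool_rot": TCP orientation; "force": force on the tool from outside, world axes, zero at the start; "wrist_torque": the same for the moment, N m; "grip_width": finger opening in m.
Only numpy, scipy, OpenCV 4.12 (cv2) and the standard library are available. Lean on these libraries where they do the work, as an engineer would, in place of code of your own. Each camera call takes 0.05 s, during which the arm holds its last target. There are 200 camera calls.

## Working session

There is one attempt and no reset: what is moved stays moved. The work goes in short steps, Python scripts to look and compute and a tool call to move; the robot and the scene stay as the last step left them, time stands still between calls to the robot, and variables do not carry over. Pictures are saved under pics/ and viewed, about 8 in all and at most 12, crops included, and the job is handed in when it is done.

Besides the shell and the picture viewer there is one more tool, called after "Call:" as name(argument=value, ...), one argument or row to a line, values as JSON. servo_tool: Moves the arm, as the interface text tells. Its arguments: {"type":"object","properties":{"plan":{"type":"array"},"force":{"type":"number"}},"required":["plan"]}

```bash
mkdir -p pics
cat > h.py <<'E'
import numpy as np, cv2
from cell import env
from scipy.spatial.transform import Rotation as R
def cam(n):
    c=env.read_camera(n); 
    return c
def KRt(c):
    K=np.array([[c['fx'],0,c['cx']],[0,c['fy'],c['cy']],[0,0,1]]); Rm=cv2.Rodrigues(np.array(c['rvec'],float))[0]
    return K,Rm,np.array(c['tvec'],float).reshape(3)
def ray(c,uv):
    K,Rm,t=KRt(c); d=Rm.T@np.linalg.inv(K)@np.array([uv[0],uv[1],1.]); return -Rm.T@t,d/np.linalg.norm(d)
def onz(c,uv,z):
    o,d=ray(c,uv); return o+d*(z-o[2])/d[2]
def tri(c1,p1,c2,p2):
    o1,d1=ray(c1,p1);o2,d2=ray(c2,p2)
    s=np.linalg.lstsq(np.c_[d1,-d2],o2-o1,rcond=None)[0]
    a,b=o1+s[0]*d1,o2+s[1]*d2; return (a+b)/2,np.linalg.norm(a-b)
def proj(c,P):
    K,Rm,t=KRt(c); q=K@(Rm@np.array(P,float)+t); return q[:2]/q[2]
E
python3 - <<'E'
from h import *
import pickle
o=env.get_obs(); print({k:np.round(v,3) for k,v in o.items()})
d={n:cam(n) for n in('scene','side')}
pickle.dump(d,open('c0.pkl','wb'))
for n,c in d.items():
    cv2.imwrite(f'pics/{n}0.png',c['image'])
    print(n,np.round(ray(c,(320,200)),3))
    hsv=cv2.cvtColor(c['image'],cv2.COLOR_BGR2HSV)
    for nm,m in dict(red=cv2.inRange(hsv,(0,130,70),(8,255,255))|cv2.inRange(hsv,(173,130,70),(179,255,255)),green=cv2.inRange(hsv,(40,80,30),(85,255,255)),black=cv2.inRange(hsv,(0,0,0),(179,255,45))).items():
        k,l,s,ce=cv2.connectedComponentsWithStats(m)
        for i in range(1,k):
            if s[i,4]>60: print(nm,s[i],ce[i].round(1))
E
```

```text
{'time_s': np.float64(0.0), 'qpos': array([-75.165,  18.44 ,  -4.017,  83.175,   1.295,  78.54 ,  -3.259]), 'joint_velocities': array([-0.027, -0.062, -0.067,  0.029,  0.078, -0.01 , -0.04 ]), 'effort': array([ 0.0000e+00, -4.9131e+01, -4.0400e-01, -3.1252e+01, -6.4000e-02,
        4.4000e-02,  0.0000e+00]), 'tool_pos': array([0.157, 0.63 , 0.221]), 'tool_rot': array([-1.79890e+02,  5.00000e-03,  1.65977e+02]), 'force': array([ 0.156,  0.731, -0.239]), 'wrist_torque': array([-0.021, -0.019,  0.018]), 'grip_width': np.float64(0.087)}
scene [[-0.118  0.485  0.57 ]
 [ 0.774 -0.449 -0.447]]
red [457 125  14   8  66] [463.5 128.5]
red [354 167  20  10 123] [363.8 171.5]
green [264 170  48  34 391] [287.  186.7]
green [ 307  180   53   87 2907] [332.5 228.3]
green [286 288  20  10 112] [295.1 292.2]
black [   0    0  106   25 1331] [35.7  7.7]
black [  519     0   121   400 21554] [577.  210.1]
black [ 90  70  17  37 238] [98.7 87.4]
black [232 151  35  27 512] [248.7 163.9]
black [318 174  40  15 140] [337.  179.9]
black [272 193  15  13 105] [278.8 198.9]
black [ 73 290  22   9 101] [ 83
[... 382 characters left out ...]
  24 181] [305.3 179.6]
green [236 178  15  19  65] [241.5 185.8]
green [230 197  78  17 355] [274.5 206.6]
green [337 279  12  15  81] [342.5 286. ]
black [584  51  56  17 402] [613.6  61.2]
black [260 147  41  25 660] [280.5 158.7]
black [291 191  17   8  86] [299.5 193.9]
black [545 231  77  31 335] [586.4 248.1]
black [ 596  231   44  169 2488] [626.6 316.7]
black [130 325  22  10  99] [140.5 329.3]
black [167 337  26  11 160] [179.3 341.8]
black [210 345  27  12 238] [223.  350.6]
black [ 30 350  28  15 164] [ 43.1 356.7]
black [258 352  28  13 263] [271.2 357.8]
black [308 357  30  17 368] [322.9 365.3]
black [ 59 373  30  16 208] [ 73.5 380.6]
black [108 387  30  13 243] [124.2 393.7]
```

View pics/scene0.png

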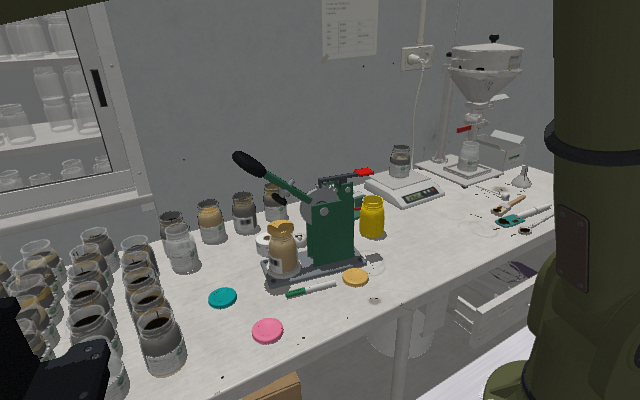

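View pics/side0.png

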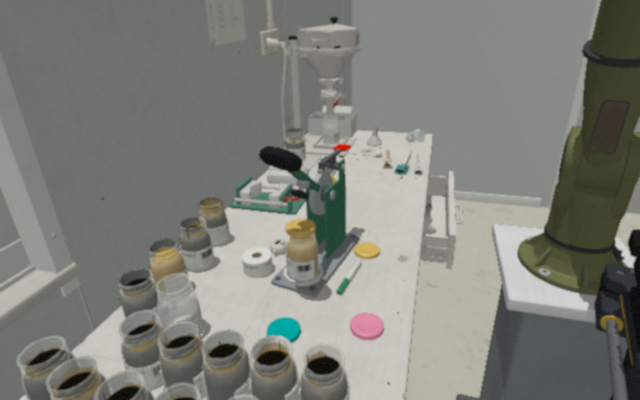

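The scene view shows the green press at (332,228), with the black knob at (249,164) and the red pad at (364,171). In the side view the knob is at (280,158) and the pad at (342,147). The other red blob, at scene (463,128), belongs to the filling machine. The gold cap on the jar is at scene (281,228). The loose gold cap (355,277), the pink and turquoise caps and the yellow jar all stay untouched. Next I triangulate and check against the model.

Run:
```python
from h import *
import pickle
d=pickle.load(open('c0.pkl','rb')); s,t=d['scene'],d['side']
K,e1=tri(s,(248.7,163.9),t,(280.5,158.7)); P,e2=tri(s,(363.8,171.5),t,(341.7,147))
print('knob',K.round(3),e1,'pad',P.round(3),e2)
v=(K-P)[:2]; L=np.linalg.norm(v); yaw=np.arctan2(v[1],v[0]); u=v/L
print('horizontal dist',L,'expect ~',.115+.205*np.cos(.69)-.012*np.sin(.69),'yaw',np.degrees(yaw))
O=P[:2]+.115*u; print('origin',O, 'radii',np.linalg.norm(P[:2]),np.linalg.norm(K[:2]))
a=.03
# check reprojections
def W(x,z,y=0): return np.r_[O+x*u+y*np.array([-u[1],u[0]]),z]
for c,n in((s,'scene'),(t,'side')):
    im=c['image'].copy()
    for x,z in((-.115,.24),(100e-3,.134),(0,.165),(.1,.012)):
        cv2.circle(im,tuple(int(q) for q in proj(c,W(x,z))),2,(255,0,255),-1)
    for al in(.66,.71):
        x=.205*np.cos(al)-.012*np.sin(al); z=.165+.205*np.sin(al)+.012*np.cos(al)
        cv2.circle(im,tuple(int(q) for q in proj(c,W(x,z))),1,(255,255,0),-1)
    cv2.imwrite(f'pics/{n}1.png',cv2.resize(im[110:310,200:420],None,fx=2.5,fy=2.5,interpolation=cv2.INTER_CUBIC))
a=cv2.imread('pics/scene1.png');b=cv2.imread('pics/side1.png')
cv2.imwrite('pics/both1.png',cv2.resize(np.hstack([a,b]),(800,364)))
```

```text
knob [0.586 0.249 0.297] 0.0026893655136682845 pad [ 0.537 -0.019  0.235] 0.001585551706071336
horizontal dist 0.27250784448312587 expect ~ 0.2654669868877433 yaw 79.6642924667521
origin [0.557555   0.09402909] radii 0.5372620273853584 0.6365296768326208
```

View pics/both1.png

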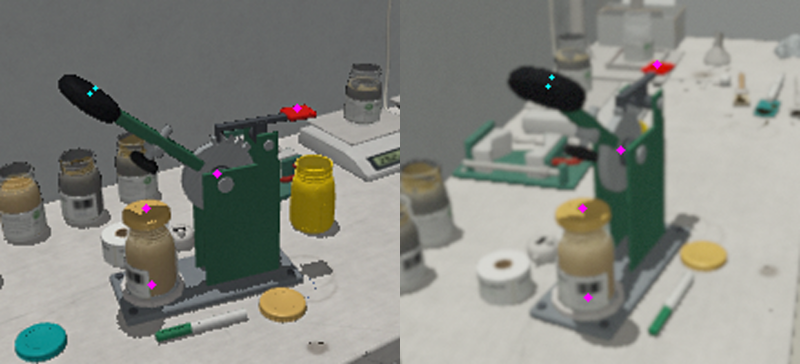

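The reprojected points (pivot, cap top, pad, knob) land on the press in both views. The pad-knob distance is 272 mm against 265 mm expected, so the identification holds. I raise the tool with fingers shut, then swing round towards the pad.

Call:
servo_tool(
  plan=[
    [0,[0,0,-3.5],[0,0,0]],
    [0,[0,0,-4],[0,0,0]],
    [0,[0,0,-4],[0,0,0]],
    [0,[0,0,-4],[0,0,0]],
    [0,[0,0,-4],[0,0,0]],
    [0,[0,0,-3],[0,0,0]],
    [0,[-4,-0.5,0],[0,0,3.9]],
    [0,[-4,-0.5,0],[0,0,3.9]],
    [0,[-4,-0.5,0],[0,0,3.9]],
    [0,[-4,-0.5,0],[0,0,3.9]],
    [0,[-4,-0.5,0],[0,0,3.9]],
    [0,[-4,-0.5,0],[0,0,3.9]],
    [0,[-4,-0.5,0],[0,0,3.9]],
    [0,[-4,-0.5,0],[0,0,3.9]],
  ],
)

```text
time_s: 1.27
tool_pos: [0.4165, 0.4495, 0.4445]
tool_rot: [-178.8, 0.2, 134.9]
force: [0.4, 1.0, -0.6]
grip_width: 0.0035
```

Call:
servo_tool(
  plan=[
    [0,[-4,-0.6,0],[0,0,4.3]],
    [0,[-4,-0.6,0],[0,0,4.3]],
    [0,[-4,-0.6,0],[0,0,4.3]],
    [0,[-4,-0.6,0],[0,0,4.3]],
    [0,[-4,-0.6,0],[0,0,4.3]],
    [0,[-4,-0.6,0],[0,0,4.3]],
    [0,[-4,-0.6,0],[0,0,4.3]],
    [0,[-4,-0.6,0],[0,0,4.3]],
    [0,[-4,-0.6,0],[0,0,4.3]],
    [0,[-4,-0.6,0],[0,0,4.3]],
    [0,[-4,-0.6,0],[0,0,4.3]],
    [0,[-4,-0.6,0],[0,0,4.3]],
    [0,[0,0,0],[0,0,0]],
    [0,[0,0,0],[0,0,0]],
  ],
)

```text
time_s: 2.43
tool_pos: [0.5107, -0.0344, 0.4443]
tool_rot: [-179.0, 1.9, 79.2]
force: [0.3, 1.5, 0.4]
grip_width: 0.0001
```

```bash
cat >> h.py <<'E'
def wrist():
    o=env.get_obs(); c=env.read_camera('wrist'); T=np.eye(4); T[:3,:3]=R.from_euler('xyz',o['tool_rot'],degrees=True).as_matrix(); T[:3,3]=o['tool_pos']
    M=np.linalg.inv(T@np.array(c['T_tool_cam'])); c['rvec']=cv2.Rodrigues(M[:3,:3])[0]; c['tvec']=M[:3,3]; return o,c
def totool(o,P):
    return R.from_euler('xyz',o['tool_rot'],degrees=True).as_matrix().T@(np.array(P)-o['tool_pos'])*100
def redmask(im):
    h=cv2.cvtColor(im,cv2.COLOR_BGR2HSV); return cv2.inRange(h,(0,150,60),(8,255,255))|cv2.inRange(h,(173,150,60),(179,255,255))
E
python3 - <<'E'
from h import *
o,c=wrist(); print(o['tool_pos'],o['tool_rot'])
cv2.imwrite('pics/w1.png',c['image'])
k,l,s,ce=cv2.connectedComponentsWithStats(redmask(c['image']))
for i in range(1,k):
    if s[i,4]>100:
        P=onz(c,ce[i],.24); print(s[i],ce[i],P.round(4),'tool cm',totool(o,P).round(2))
        r=cv2.minAreaRect(np.argwhere(l==i)[:,::-1].astype(np.float32)); b=cv2.boxPoints(r)
        q=np.array([onz(c,p,.24) for p in b]); print(q.round(4), 'sides',[np.linalg.norm(q[j]-q[j-1]).round(4) for j in range(4)])
E
```

```text
[ 0.51072547 -0.03437121  0.44432843] [-178.98423024    1.86556371   79.17013836]
[ 324  131   32   35 1103] [339.6536718  147.93200363] [ 0.5359 -0.0167  0.24  ] tool cm [ 2.87  2.5  20.31]
[[ 0.5225  0.0043  0.24  ]
 [ 0.555  -0.0019  0.24  ]
 [ 0.5493 -0.0385  0.24  ]
 [ 0.5157 -0.0322  0.24  ]] sides [np.float64(0.0371), np.float64(0.0331), np.float64(0.0371), np.float64(0.0342)]
[431 155  30  39 346] [442.09248555 175.39017341] [ 0.6424 -0.0681  0.24  ] tool cm [-0.17 13.92 20.21]
[[ 0.6305 -0.0442  0.24  ]
 [ 0.6607 -0.048   0.24  ]
 [ 0.661  -0.0912  0.24  ]
 [ 0.6297 -0.0875  0.24  ]] sides [np.float64(0.0433), np.float64(0.0304), np.float64(0.0433), np.float64(0.0316)]
```

View pics/w1.png

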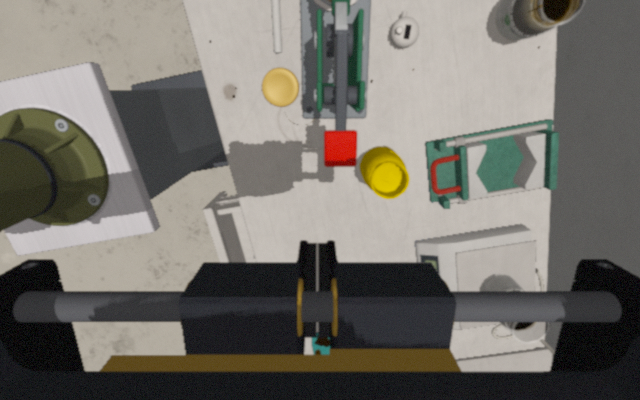

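Pad seen at wrist (340,148), about 37 x 33 mm at z = 0.24, centre (0.536, -0.017), which agrees with the first triangulation. The other red shape at (442,175) is the tray's handle, not part of the press. I level the tool, centre it slightly to -x of the pad, and descend to about 2 cm above.

Call:
servo_tool(
  plan=[
    [0,[1.9,2.2,0],[-1,1.9,-0.8]],
    [0,[0,0,3],[0,0,0]],
    [0,[0,0,4],[0,0,0]],
    [0,[0,0,4],[0,0,0]],
    [0,[0,0,3],[0,0,0]],
    [0,[0,0,2],[0,0,0]],
    [0,[0,0,1],[0,0,0]],
    [0,[0,0,0],[0,0,0]],
  ],
)

```text
time_s: 3.15
tool_pos: [0.5394, -0.0092, 0.2658]
tool_rot: [179.9, -0.1, 81.0]
force: [0.2, 0.3, -0.2]
grip_width: 0.0007
```

Run:
```python
from h import *
o,c=wrist(); print(o['tool_pos'],o['tool_rot'],o['force'])
print('pad centre in tool cm',totool(o,[.5359,-.0167,.24]))
cv2.imwrite('pics/w2.png',c['image'])
s=cam('scene'); cv2.imwrite('pics/s2.png',cv2.resize(s['image'][60:260,220:440],None,fx=3,fy=3)[:600,:])
```

```text
[ 0.53943574 -0.00915311  0.26584249] [ 1.79873959e+02 -7.95518406e-02  8.10153659e+01] [ 0.20581445  0.25819637 -0.17246689]
pad centre in tool cm [-0.80423368 -0.23705812  2.58261921]
```

View pics/s2.png

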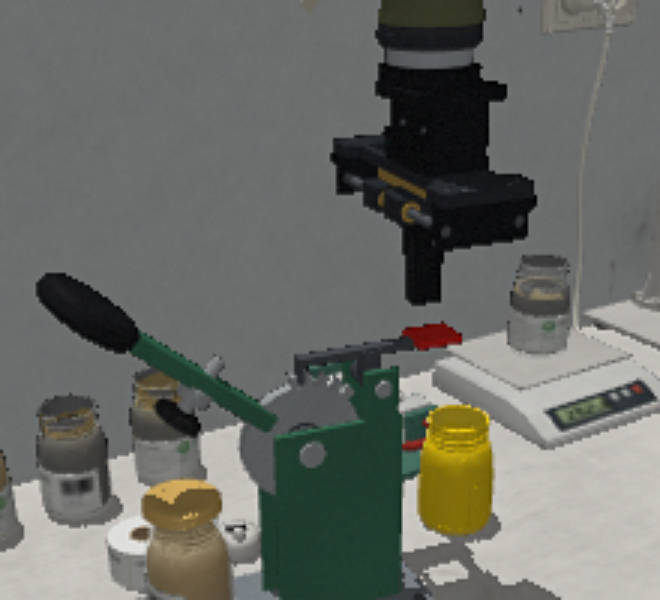

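The fingertips hang over the red pad (crop 432,335), slightly towards +x, as the numbers also say. I correct that and start pressing in small steps.

Call:
servo_tool(
  plan=[
    [0,[-1.1,-0.25,0],[0,0,0]],
    [0,[0,0,1],[0,0,0]],
    [0,[0,0,1],[0,0,0]],
    [0,[0,0,0.5],[0,0,0]],
    [0,[0,0,0.5],[0,0,0]],
    [0,[0,0,0.5],[0,0,0]],
  ],
)

```text
time_s: 3.75
tool_pos: [0.5413, -0.0223, 0.2385]
tool_rot: [178.9, -0.3, 81.0]
force: [-3.0, -5.2, 7.9]
grip_width: 0.0007
```

Call:
servo_tool(
  plan=[
    [0,[-0.1,0,0.5],[0,0,0]],
    [0,[-0.1,0,0.5],[0,0,0]],
    [0,[-0.1,0,0.5],[0,0,0]],
  ],
)

```text
time_s: 4.0
tool_pos: [0.5403, -0.0279, 0.2247]
tool_rot: [178.9, -0.2, 80.8]
force: [-2.0, -0.1, 4.7]
grip_width: 0.0005
```

Call:
servo_tool(
  plan=[
    [0,[0,0,0.4],[0,0,0]],
    [0,[0,0,0.4],[0,0,0]],
    [0,[0,0,0.3],[0,0,0]],
  ],
)

```text
time_s: 4.25
tool_pos: [0.5405, -0.0292, 0.2174]
tool_rot: [178.9, -0.2, 80.8]
force: [-11.6, 0.0, 27.1]
grip_width: 0.0009
```

Force jumped to 27 N at z = 0.217 (stop expected at 0.216), so the pawl is at its stop. I lift off and check.

Call:
servo_tool(
  plan=[
    [0,[0,0,-0.3],[0,0,0]],
    [0,[0,0,-1.5],[0,0,0]],
    [0,[0,0,-4],[0,0,0]],
    [0,[0,0,-4],[0,0,0]],
    [0,[0,0,-4],[0,0,0]],
    [0,[0,0,-4],[0,0,0]],
    [0,[0,0,-3],[0,0,0]],
    [0,[0,0,0],[0,0,0]],
  ],
)

```text
time_s: 4.92
tool_pos: [0.5354, -0.0269, 0.4302]
tool_rot: [179.1, -0.3, 80.9]
force: [-0.2, 0.2, 0.0]
grip_width: 0.0004
```

Run:
```python
from h import *
import pickle
o,c=wrist(); print(o['tool_pos'].round(4),o['tool_rot'].round(2),o['force'].round(1))
s=cam('scene');t=cam('side')
def red(c,near):
    k,l,st,ce=cv2.connectedComponentsWithStats(redmask(c['image']))
    i=min((i for i in range(1,k) if st[i,4]>30),key=lambda i:np.hypot(*(ce[i]-near))); return ce[i]
a,b=red(s,(364,173)),red(t,(342,150)); print(a,b,tri(s,a,t,b))
d=pickle.load(open('c0.pkl','rb'));a0,b0=red(d['scene'],(364,172)),red(d['side'],(342,147)); print('before',a0,b0,tri(d['scene'],a0,d['side'],b0))
w=red(c,proj(c,[.535,-.02,.216])); P=onz(c,w,.216); print('wrist pad',w,P.round(4))
# model with pad before centre (.5359,-.0167), yaw 80.5
u=np.array([np.cos(np.radians(80.5)),np.sin(np.radians(80.5))]); O=np.array([.5359,-.0167])+.115*u
al=.72-.035; K=np.r_[O+u*(.205*np.cos(al)-.012*np.sin(al)),.165+.205*np.sin(al)+.012*np.cos(al)]
print('knob top est',K.round(4),proj(c,K)); 
q=cv2.resize(s['image'][120:220,220:400],None,fx=4,fy=4); r=cv2.resize(c['image'],(720,450))[:200]
cv2.imwrite('pics/chk.png',np.vstack([q,r]))
```

```text
[ 0.5354 -0.0269  0.4302] [179.11  -0.3   80.9 ] [-0.2  0.2  0. ]Traceback (most recent call last):
  File "<stdin>", line 8, in <module>
  File "<stdin>", line 7, in red
ValueError: min() iterable argument is empty
```

```bash
sed -i 's/(0,150,60)/(0,120,60)/;s/(173,150,60)/(170,120,60)/' h.py
python3 - <<'E'
from h import *
import pickle
o,c=wrist(); s=cam('scene');t=cam('side')
def red(c,near):
    k,l,st,ce=cv2.connectedComponentsWithStats(redmask(c['image']))
    if k<2: return np.array([np.nan,np.nan])
    i=min((i for i in range(1,k) if st[i,4]>20),key=lambda i:np.hypot(*(ce[i]-near)),default=0); return ce[i]
a,b=red(s,(364,173)),red(t,(342,150)); print(a,b,tri(s,a,t,b))
d=pickle.load(open('c0.pkl','rb'));a0,b0=red(d['scene'],(364,172)),red(d['side'],(342,147)); print('before',a0,b0,tri(d['scene'],a0,d['side'],b0))
w=red(c,proj(c,[.535,-.02,.216])); P=onz(c,w,.216); print('wrist pad',w,P.round(4))
u=np.array([np.cos(np.radians(80.5)),np.sin(np.radians(80.5))]); O=np.array([.5359,-.0167])+.115*u
al=.72-.035; K=np.r_[O+u*(.205*np.cos(al)-.012*np.sin(al)),.165+.205*np.sin(al)+.012*np.cos(al)]
print('knob top est',K.round(4),proj(c,K)); 
q=cv2.resize(s['image'][120:220,220:400],None,fx=4,fy=4); r=cv2.resize(c['image'],(720,450))[:200]
cv2.imwrite('pics/chk.png',np.vstack([q,r]))
E
```

```text
[366.01136364 180.34090909] [291.35 197.9 ] (array([ 0.73725544, -0.17343374,  0.0548553 ]), np.float64(0.08733693004357308))
before [363.78225806 171.5483871 ] [341.60674157 146.96629213] (array([ 0.53715631, -0.01924   ,  0.23534043]), np.float64(0.0018338949266867774))
wrist pad [316.3654267 168.9059081] [ 0.5352 -0.0219  0.216 ]
knob top est [0.5798 0.2458 0.304 ] [ 318.8284867  -226.24124124]
```

View pics/chk.png

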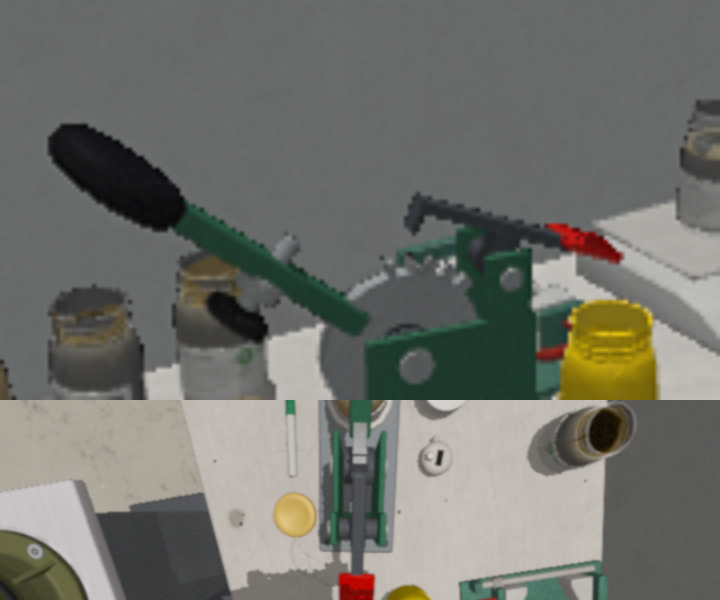

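Top half: the pawl hook (crop 420,212) stands clear of the toothed sector and the red pad is down at (590,242). The wrist view puts the pad at (0.535, -0.022), moved about 5 mm to -x as expected. Now over to the knob.

Call:
servo_tool(
  plan=[
    [0,[3,0,0],[-0.8,0,0]],
    [0,[4,0.1,0],[0,0,0]],
    [0,[4,0.1,0],[0,0,0]],
    [0,[4,0.1,0],[0,0,0]],
    [0,[4,0,0],[0,0,0]],
    [0,[4,0,0],[0,0,0]],
    [0,[2.5,0,0],[0,0,0]],
    [0,[0,0,0],[0,0,0]],
    [0,[0,0,0],[0,0,0]],
  ],
)

```text
time_s: 5.97
tool_pos: [0.5756, 0.2311, 0.4067]
tool_rot: [-179.9, 0.4, 80.4]
force: [0.4, -0.8, -0.3]
grip_width: 0.0005
```

Run:
```python
from h import *
o,c=wrist(); print(o['tool_pos'].round(4),o['tool_rot'].round(2))
K=[.5798,.2458,.304]; print('to knob',totool(o,K).round(2),proj(c,K))
im=c['image'].copy(); cv2.circle(im,tuple(int(v) for v in proj(c,K)),3,(255,0,255),-1); cv2.imwrite('pics/w3.png',im)
```

```text
[0.5756 0.2311 0.4067] [-179.9     0.44   80.35]
to knob [ 1.59  0.18 10.26] [318.77145667 182.37317475]
```

View pics/w3.png

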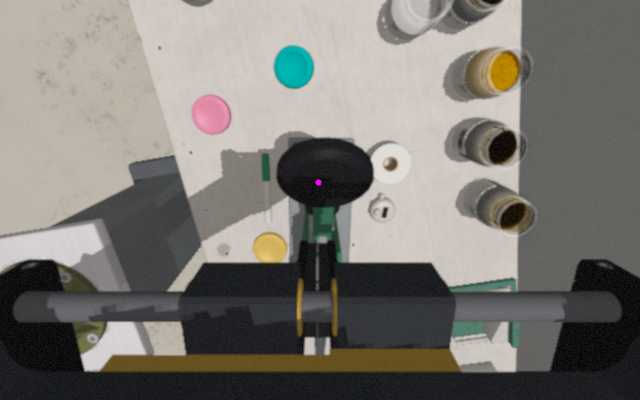

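The knob's top disc is centred at about (325,172), a few mm outward and to +y of my estimate (319,182); this agrees with the first triangulation. I correct by that and come down to the contact.

Call:
servo_tool(
  plan=[
    [0,[2.2,0.65,0],[0,0,0]],
    [0,[0,0,2],[0,0,0]],
    [0,[0,0,2.5],[0,0,0]],
    [0,[0,0,2],[0,0,0]],
    [0,[0,0,0.5],[0,0,0]],
    [0,[0,0,0],[0,0,0]],
  ],
)

```text
time_s: 6.52
tool_pos: [0.5865, 0.2412, 0.3329]
tool_rot: [-179.9, 0.6, 79.6]
force: [0.2, 0.6, 0.7]
grip_width: 0.0003
```

Call:
servo_tool(
  plan=[
    [0,[1.1,0,0.3],[0,0,0]],
    [0,[0.2,0,0.5],[0,0,0]],
    [0,[0,0,0.5],[0,0,0]],
    [0,[0,0,0.5],[0,0,0]],
  ],
)

```text
time_s: 6.85
tool_pos: [0.5912, 0.2528, 0.3194]
tool_rot: [179.8, 0.3, 79.4]
force: [-0.7, 0.8, 3.9]
grip_width: 0.0003
```

Call:
servo_tool(
  plan=[
    [0,[0.4,0,0.6],[0,0,0]],
    [0,[0.6,0,0.8],[0,0,0]],
    [0,[0.6,0,0.8],[0,0,0]],
    [0,[0.6,0,0.9],[0,0,0]],
    [0,[0.6,0,0.9],[0,0,0]],
  ],
)

```text
time_s: 7.27
tool_pos: [0.5967, 0.2808, 0.2795]
tool_rot: [179.7, 0.3, 79.3]
force: [-1.0, -1.7, 1.7]
grip_width: 0.0004
```

Call:
servo_tool(
  plan=[
    [0,[0.45,0,1],[0,0,0]],
    [0,[0.45,0,1],[0,0,0]],
    [0,[0.35,0,1],[0,0,0]],
    [0,[0.35,0,1],[0,0,0]],
    [0,[0.25,0,1],[0,0,0]],
    [0,[0.2,0,1],[0,0,0]],
  ],
)

```text
time_s: 7.77
tool_pos: [0.6013, 0.306, 0.2112]
tool_rot: [179.7, 0.2, 79.4]
force: [-0.2, 0.3, 2.7]
grip_width: 0.0003
```

Call:
servo_tool(
  plan=[
    [0,[0.1,0,0.8],[0,0,0]],
    [0,[0.1,0,0.8],[0,0,0]],
    [0,[0,0,0.6],[0,0,0]],
    [0,[0,0,0.4],[0,0,0]],
  ],
)

```text
time_s: 8.1
tool_pos: [0.602, 0.31, 0.1813]
tool_rot: [179.6, 0.1, 79.5]
force: [-0.7, 0.7, 5.6]
grip_width: 0.0005
```

Call:
servo_tool(
  plan=[
    [0,[0,0,0.3],[0,0,0]],
    [0,[0,0,0.3],[0,0,0]],
    [0,[0,0,0.2],[0,0,0]],
  ],
)

```text
time_s: 8.35
tool_pos: [0.6021, 0.3103, 0.1774]
tool_rot: [179.6, -0.1, 79.5]
force: [-4.3, -1.6, 12.5]
grip_width: 0.0003
```

Call:
servo_tool(
  plan=[
    [0,[0,0,0.3],[0,0,0]],
    [0,[0,0,0.3],[0,0,0]],
  ],
)

```text
time_s: 8.52
tool_pos: [0.6021, 0.3103, 0.1773]
tool_rot: [179.5, -0.3, 79.5]
force: [-5.3, -0.4, 13.4]
grip_width: 0.0005
```

Call:
servo_tool(
  plan=[
    [0,[0,0,0.6],[0,0,0]],
    [0,[0,0,-0.3],[0,0,0]],
    [0,[0,0,-2],[0,0,0]],
    [0,[0,0,-4],[0,0,0]],
    [0,[0,0,-4],[0,0,0]],
    [0,[0,0,-4],[0,0,0]],
    [0,[0,0,-4],[0,0,0]],
    [0,[0,0,0],[0,0,0]],
    [0,[0,0,0],[0,0,0]],
  ],
)

```text
time_s: 9.27
tool_pos: [0.5993, 0.3029, 0.3651]
tool_rot: [179.7, 0.1, 79.1]
force: [-0.2, 1.1, -0.8]
grip_width: 0.0003
```

Run:
```python
from h import *
import pickle
d=pickle.load(open('c0.pkl','rb')); o=env.get_obs(); print(o['time_s'],o['tool_pos'].round(4),o['force'].round(1))
s=cam('scene');t=cam('side')
for n,c in(('scene',s),('side',t)):
    print(n,'changed:',[ (x.tolist(),) for x in [np.array(cv2.boundingRect(k)) for k in cv2.findContours(((np.abs(c['image'].astype(int)-d[n]['image']).max(2)>40)*255).astype(np.uint8),0,2)[0]] if x[2]*x[3]>80])
K=lambda c:cv2.resize(c['image'][120:310,210:410],None,fx=2,fy=3) if 0 else cv2.resize(c['image'][120:310,210:410],(400,380))
cv2.imwrite('pics/end.png',np.hstack([K(s),K(t)]))
```

```text
9.2667 [0.5993 0.3029 0.3651] [-0.2  1.1 -0.8]
scene changed: [([485, 382, 21, 18],), ([420, 372, 65, 28],), ([616, 299, 24, 5],), ([0, 296, 111, 104],), ([613, 278, 27, 15],), ([299, 268, 18, 8],), ([527, 263, 18, 74],), ([233, 262, 126, 81],), ([216, 212, 38, 23],), ([256, 206, 52, 33],), ([271, 193, 16, 13],), ([317, 168, 24, 17],), ([347, 167, 29, 19],), ([232, 151, 80, 53],), ([181, 33, 58, 105],), ([511, 0, 45, 261],), ([175, 0, 48, 30],), ([0, 0, 109, 25],)]
side changed: [([265, 280, 152, 51],), ([279, 279, 15, 8],), ([312, 278, 13, 8],), ([503, 269, 74, 27],), ([529, 259, 48, 28],), ([579, 229, 61, 171],), ([250, 189, 67, 62],), ([626, 176, 14, 36],), ([320, 151, 12, 9],), ([259, 146, 61, 50],), ([333, 143, 19, 17],), ([187, 3, 131, 129],), ([618, 0, 22, 159],), ([547, 0, 55, 201],)]
```

View pics/end.png

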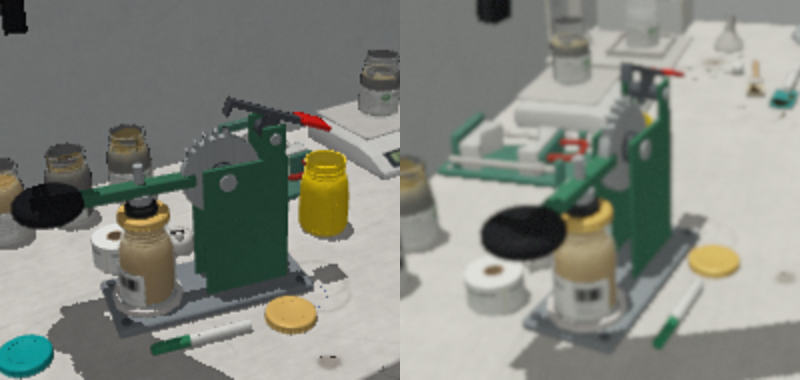

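The end view shows the arm level, the rubber foot on the gold cap (crop 145,205), the pawl still swung clear (240,105), and the roll, counter, pen and spare cap unmoved. The tool is clear, so I hand in.

```bash
python3 -c "
from cell import env
print(env.sign_off())"
```

```text
the job is handed in; nothing more can be done
None
```

I pressed the red thumb pad to its stop, then pushed the palm knob down along its arc to the arm's stop. I lifted clear and handed the job in at about 9.3 s; the hand-in gives no verdict.

- **Pawl:** the pad stopped at z = 0.217 m with 27 N (0.216 expected). Afterwards the pictures showed the hook clear of the teeth, and it stayed so to the end.
- **Arm:** the fingers stalled at z = 0.177 m with about 13 N, the height given for the stop. I gave it one firmer push before lifting, with no force reading for that push. In the last pictures the arm is level and the foot is on the cap.
- **Other things:** by eye, the jar, roll, counter, pen and spare cap had not moved. The picture comparison was swamped by shadows and the robot's own movement, so it proves nothing more.
- **Checks that failed or disagreed:**
  - Finding the lowered pad in two views failed because the side view picked up the tray's red handle. I confirmed it by the wrist view and the picture instead.
  - The knob lay up to about 1 cm from where I had worked it out, so I corrected before contact.

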